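# Rack the microscope objectives in sequence from the pin

## Task

Move the four microscope objectives from the coloured parking rings into the white four-recess rack, keeping their sequence: the objective at the robot's left end of the row of rings goes into the recess next to the brass pin, the next one along into the second recess from the pin, and so on, the one at the robot's right end farthest from the pin. Keep them upright all the way, set each one down gently without dropping or ramming it, and leave all four standing flat in their recesses.

Things in the scene. Friction and masses are not known exactly. Their poses are not given: they have to be found in the camera images.
- objective_red: loose upright microscope objective: aluminium barrel 32 mm across from base to 42 mm up, then a red band (same width, 42 to 48 mm up, seen from above as a shoulder), then a narrow nose; 60 mm tall, 0.14 kg. Origin: centre of its flat base, z up; yaw means nothing. Grip the barrel about 32 mm above the base, clear of ring or rim. Starts in the ring of its colour, base 5 mm above the table
- objective_yellow: loose upright microscope objective: aluminium barrel 32 mm across from base to 42 mm up, then a yellow band (same width, 42 to 48 mm up, seen from above as a shoulder), then a narrow nose; 60 mm tall, 0.14 kg. Origin: centre of its flat base, z up; yaw means nothing. Grip the barrel about 32 mm above the base, clear of ring or rim. Starts in the ring of its colour, base 5 mm above the table
- objective_green: loose upright microscope objective: aluminium barrel 32 mm across from base to 42 mm up, then a green band (same width, 42 to 48 mm up, seen from above as a shoulder), then a narrow nose; 60 mm tall, 0.14 kg. Origin: centre of its flat base, z up; yaw means nothing. Grip the barrel about 32 mm above the base, clear of ring or rim. Starts in the ring of its colour, base 5 mm above the table
- objective_blue: loose upright microscope objective: aluminium barrel 32 mm across from base to 42 mm up, then a blue band (same width, 42 to 48 mm up, seen from above as a shoulder), then a narrow nose; 60 mm tall, 0.14 kg. Origin: centre of its flat base, z up; yaw means nothing. Grip the barrel about 32 mm above the base, clear of ring or rim. Starts in the ring of its colour, base 5 mm above the table
- ring_red: fixed red ring, 52 mm outside, 40 mm inside diameter, 6 mm high, on a black plate 5 mm thick (80 x 250 mm). The red objective starts in it. The four rings form a straight row, 60 mm apart, in any order. Origin: ring centre at the plate's top; its y axis runs along the row towards the robot's left (world +y, within 0.3 rad)
- ring_yellow: fixed yellow ring, 52 mm outside, 40 mm inside diameter, 6 mm high, on a black plate 5 mm thick (80 x 250 mm). The yellow objective starts in it. The four rings form a straight row, 60 mm apart, in any order. Origin: ring centre at the plate's top; its y axis runs along the row towards the robot's left (world +y, within 0.3 rad)
- ring_green: fixed green ring, 52 mm outside, 40 mm inside diameter, 6 mm high, on a black plate 5 mm thick (80 x 250 mm). The green objective starts in it. The four rings form a straight row, 60 mm apart, in any order. Origin: ring centre at the plate's top; its y axis runs along the row towards the robot's left (world +y, within 0.3 rad)
- ring_blue: fixed blue ring, 52 mm outside, 40 mm inside diameter, 6 mm high, on a black plate 5 mm thick (80 x 250 mm). The blue objective starts in it. The four rings form a straight row, 60 mm apart, in any order. Origin: ring centre at the plate's top; its y axis runs along the row towards the robot's left (world +y, within 0.3 rad)
- rack: fixed white plate, 80 (x) by 290 (y) by 12 mm high, left or right of the ring plate, with four round dark-floored recesses 47 mm wide, 6 mm deep (floor 6 mm above the table), centred at x = 0, y = -90, -30, 30, 90 mm in its frame. Origin: centre of its underside, z up; y along the row, within 0.3 rad of world +y (robot's left)
- pin: fixed brass pin, 16 mm across, 26 mm high, standing on top of the rack at one of its ends, at x = 0, y = +130 or -130 mm in the rack's frame, 40 mm from the centre of the nearest recess. The other end has only a flat black plug 14 mm across. Origin: centre of its foot, 12 mm above the table

How it is judged:
By the outcome, as a careful person would: the job done as asked, in the order asked, and still so for the second after the job is handed in, with the robot touching nothing.
It also fails if it takes over 109 s, if anything falls off the work surface, if the arm or the gripper's body presses on something with over 40 N, if the wrist force passes 120 N, or if a joint passes its speed limit or range.

## Robot

A 6-joint arm with a two-finger parallel gripper is mounted at the origin on the work surface. World frame = base frame: x ahead of the robot, y to its left, z up, the work surface at z = 0. Lengths are in mm, angles in rad, forces in N, time in s.
With the tool pointing down it reaches from about 275 to 1000 mm from the base axis. Payload 8.4 kg.
Tool frame: the origin (TCP) lies on the centre line of the jaws, within the pads' length; the fingertips stand 22 mm ahead of it and the grasp point (between the pads) lies 3 mm ahead of it; z points along the fingers, y is the direction in which the jaws open and shut (so a half turn about z gives the same grasp; the last joint's range is limited). The gripper opens to 85 mm and grips with 20 to 120 N. Pads are 22 mm wide; open, the fingers measure 114 mm over their backs; the gripper's body (76 mm by 85 mm) begins 54 mm behind the grasp point. The pads swing forward as they close: fully open they stand 13 mm farther back than shut.
Start: joints at [-1.284, 0.353, 1.633, -0, 1.155, -0.002], TCP at [178, -599.119, 253.281] pointing down, gripper open.
Joint ranges: [-2.63, 2.63], [-0.92, 2.1], [0.06, 2.66], [-1.3, 4.44], [0, 2.69], [-3.02, 3.02]. Speed limits (rad/s): [2.22, 2.22, 2.79, 3.14, 3.14, 3.14].

## Interface

Orientations are given as [roll, pitch, yaw] about the fixed x, y, z axes, in that order (R = Rz(yaw) Ry(pitch) Rx(roll)).
In Python, from rig import r gives the robot as it stands.
- The arm moves only by the tool carry_out, never from a script. Its argument "rows" is text: rows parted by semicolons, each of 5 numbers parted by spaces: the opening, from 0 (shut) to 1 (fully open), then the shift along the tool's x, y, z in units of 30 mm (1.0 is 30 mm), then the turn about the tool's z in units of 8 degrees (1.0 is 8 degrees). A call has 1 to 12 rows; each row shifts and turns the commanded pose from where the row before left it, along the tool's axes as they then stand; what a row does not reach is not made up. A row lasts 1/8 s, in which the tool goes at most 62.5 mm and 10.7 degrees, less where a joint would pass 70% of its speed; a pose out of reach is approached as far as the arm can. A call is refused whole if a number of a shift passes 1 or a number of a turn 1, either way. A call with a gripper value outside its range is refused whole. The fingers move at their own pace and stop on an object; "newtons" is the grip in N (left out, the last holds). Time passes only in rows, so rows that do not move let the fingers close. It gives the time, the measured TCP pose, the force and the opening at its end, in the units of the state.
- r.sense(): the state, without advancing time (a new reading comes with each control period).
- r.grab_frame(name): name is "scene" or "top" or "wrist"; returns the picture (420x560x3 uint8, blue, green, red); there is no depth.
- r.get_calibration(name): a dict with "intrinsics" (3x3 intrinsics, pixels), "k1" (the pictures are not rectified: a ray, as slopes to the right and down, at radius r is drawn at 1 + k1 r^2 times it, then the intrinsics apply), "position" and "rotation" of the camera in the world. Camera axes: x right, y up, looking along -z (the intrinsics and any distortion apply to the point x, -y, -z); pixel columns grow to the right and rows downward; lengths in mm; the calibration is good to about 2 mm. A picture is of the moment at which its call begins: read the wrist's pose just before it. get_calibration takes no time and is no camera call; for the wrist camera it gives the pose at the moment of the call.
- r.sign_off(): hands the job in, once; it reports no verdict.
The state is a dict: "clock": time; "qpos": joint angles; "qvel": joint speeds; "joint_efforts": joint torques, N m; "eef_pos": TCP position; "tcp_rot": TCP orientation; "contact_force": force on the tool from outside, world axes, zero at the start; "wrist_torque": the same for the moment, N m; "opening": opening from 0.0 (shut) to 1.0 (fully open).
Only numpy, scipy, OpenCV 4.12 (cv2) and the standard library are available. Lean on these libraries where they do the work, as an engineer would, in place of code of your own. Each camera call takes 0.05 s, during which the arm holds its last target.

## Working session

There is one attempt and no reset: what is moved stays moved. The work goes in short steps, Python scripts to look and compute and a tool call to move; the robot and the scene stay as the last step left them, time stands still between calls to the robot, and variables do not carry over. Pictures are saved under pics/ and viewed, and the job is handed in when it is done.

Besides the shell and the picture viewer there is one more tool, called after "Request:" by a JSON object that holds its "api" and its "payload", one argument or row to a line. carry_out: Moves the arm, as the interface text tells. Its arguments: {"type":"object","properties":{"rows":{"type":"string"},"newtons":{"type":"number"}},"required":["rows"]}

```bash
mkdir -p pics; ls
python3 - <<'E'
from rig import r
import cv2
for n in ("scene","top","wrist"):
    c=r.get_calibration(n); print(n,c)
    cv2.imwrite(f"pics/{n}0.png",r.grab_frame(n))
print(r.sense())
E
```

```text
pics
scene {'intrinsics': array([[467.49023914,   0.        , 287.38351366],
       [  0.        , 467.49023914, 203.53606412],
       [  0.        ,   0.        ,   1.        ]]), 'k1': 0.018184775094002244, 'position': array([1140.13697082, -270.62103216,  509.90015846]), 'rotation': array([ 0.96197925, -0.01266655,  1.16671985])}
top {'intrinsics': array([[489.59450912,   0.        , 282.19781369],
       [  0.        , 489.59450912, 207.45168047],
       [  0.        ,   0.        ,   1.        ]]), 'k1': -0.05780569153497538, 'position': array([328.18483617,  -3.91771589, 911.34002607]), 'rotation': array([ 0.20904544,  0.00426154, -1.56151638])}
wrist {'intrinsics': array([[328.03165773,   0.        , 279.36515287],
       [  0.        , 328.03165773, 208.40742848],
       [  0.        ,   0.        ,   1.        ]]), 'k1': 0.006751352128075686, 'position': array([ 244.79123578, -579.42073391,  373.29922874]), 'rotation': array([-2.79398308e-01, -6.71462827e-05, -1.28196222e+00])}
{'clock': 0.15, 'qpos': array([-1.28440200e+00,  3.53521995e-01,  1.63392967e+00, -2.21129021e-05,
        1.15517430e+00, -2.39913829e-03]), 'qvel': array([-1.20530587e-03, -5.63015350e-04, -3.19428614e-03,  5.91051722e-05,
       -7.70798075e-04,  7.73363172e-04]), 'joint_efforts': array([-6.96264342e-04, -6.05636001e+01, -3.42338526e+01, -9.74653472e-05,
        6.11005555e-03, -2.48080443e-05]), 'eef_pos': array([ 177.9027993 , -598.81738576,  252.72794149]), 'tcp_rot': array([-3.14055930e+00,  1.77419859e-05,  2.88802415e-01]), 'contact_force': array([-0.42997497,  1.02196299, -0.64977899]), 'wrist_torque': array([ 0.01621082,  0.02650559, -0.010592  ]), 'opening': 1.0013109164395873}
```

View pics/scene0.png

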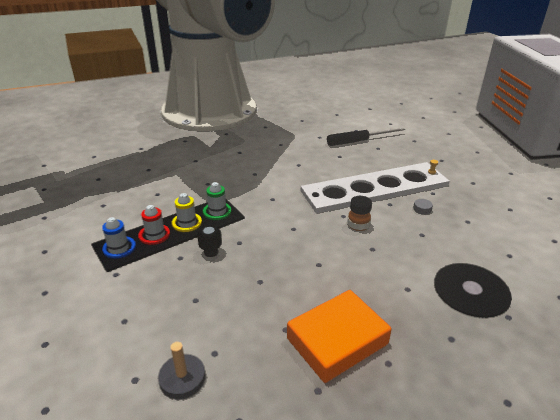

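View pics/top0.png

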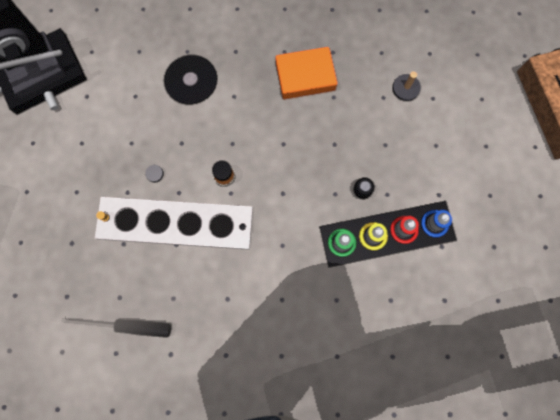

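View pics/wrist0.png

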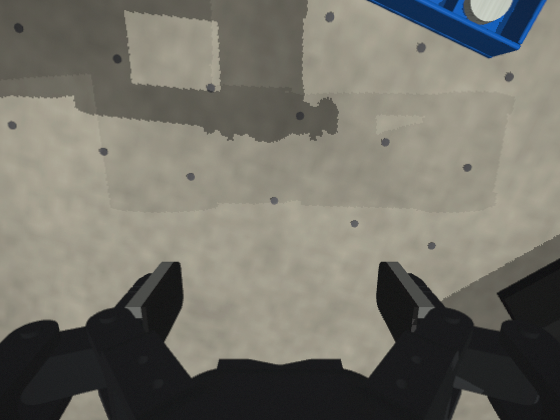

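The top view (left in the image is +y) shows the row from the robot's left: green (342,240), yellow (374,235), red (405,229), blue (437,222). The rack is at (174,222), and its pin is at the left end (101,216). The scene view agrees. I'll enlarge the crops next.

Run:
```python
import cv2
t=cv2.imread("pics/top0.png"); s=cv2.imread("pics/scene0.png")
z=lambda im,x,y,w,h,k:cv2.resize(im[y:y+h,x:x+w],None,fx=k,fy=k,interpolation=cv2.INTER_CUBIC)
cv2.imwrite("pics/c1.png",z(t,310,190,155,85,5))
cv2.imwrite("pics/c2.png",z(t,90,190,170,65,4.5))
cv2.imwrite("pics/c3.png",z(s,85,170,165,105,4.5))
cv2.imwrite("pics/c4.png",z(s,295,150,160,65,5))
```

```text
(no output)
```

View pics/c1.png

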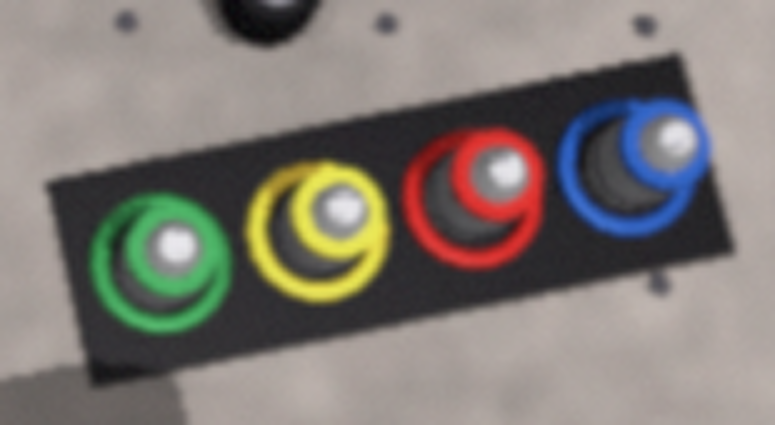

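View pics/c2.png

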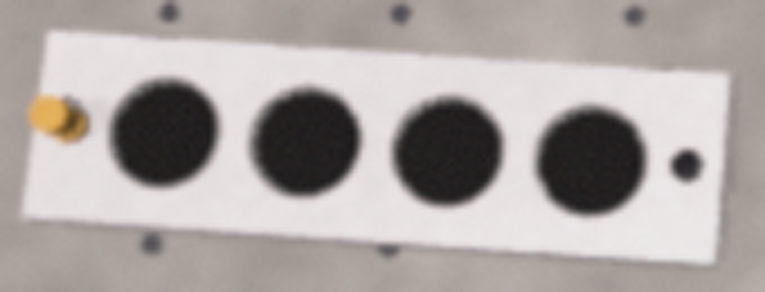

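View pics/c3.png

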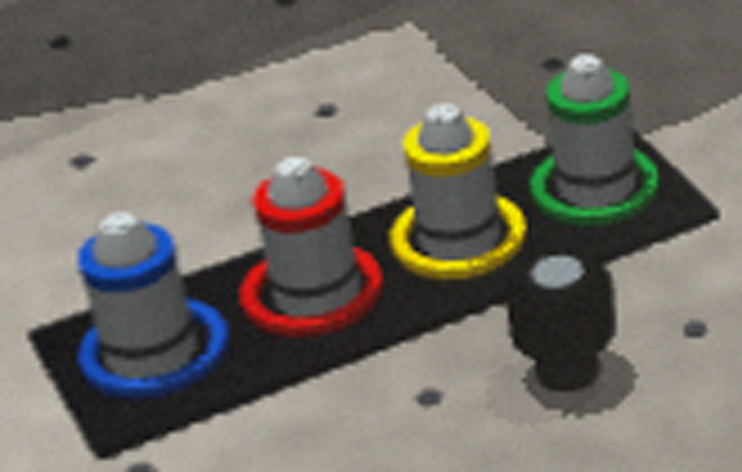

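View pics/c4.png

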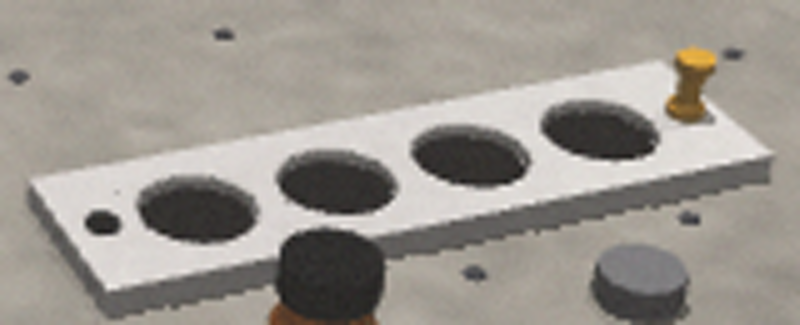

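```bash
cat > h.py <<'E'
import numpy as np, cv2
from scipy.spatial.transform import Rotation as R
def ray(c,px):
    K=c["intrinsics"]; k=c["k1"]
    d=(np.array(px,float)-[K[0,2],K[1,2]])/K[0,0]
    u=d.copy()
    for _ in range(20): u=d/(1+k*(u@u))
    v=R.from_euler("xyz",c["rotation"]).apply([u[0],-u[1],-1]); return c["position"],v/np.linalg.norm(v)
def atz(c,px,z):
    p,v=ray(c,px); return p+v*(z-p[2])/v[2]
def tri(c1,p1,c2,p2):
    A=np.zeros((3,3));b=np.zeros(3);rs=[ray(c1,p1),ray(c2,p2)]
    for p,v in rs:
        M=np.eye(3)-np.outer(v,v);A+=M;b+=M@p
    x=np.linalg.solve(A,b)
    gap=np.linalg.norm(np.cross(x-rs[0][0],rs[0][1]))*2
    return x,gap
def proj(c,X):
    q=R.from_euler("xyz",c["rotation"]).inv().apply(np.asarray(X)-c["position"]); u=np.array([q[0],-q[1]])/-q[2]
    u=u*(1+c["k1"]*(u@u)); K=c["intrinsics"]; return u*K[0,0]+[K[0,2],K[1,2]]
E
cat > m.py <<'E'
from rig import r
from h import *
np.set_printoptions(precision=1,suppress=True)
T=r.get_calibration("top");S=r.get_calibration("scene")
o=lambda p,x0,y0,k:((np.array(p)+.5)/k-.5)+[x0,y0]
c1=lambda p:o(p,310,190,5);c2=lambda p:o(p,90,190,4.5);c3=lambda p:o(p,85,170,4.5);c4=lambda p:o(p,295,150,5)
tn=[(178,245),(345,209),(506,171),(675,137)];sn=[(586,64),(443,111),(294,165),(119,221)]
tr=[(161,264),(318,232),(474,199),(626,168)];sr=[(594,183),(458,234),(311,289),(153,346)]
tb=[(174,247),(340,210),(499,174),(667,143)]
th=[(165,132),(306,141),(448,151),(591,160)];sh=[(600,129),(471,155),(338,181),(198,209)]
print("nose");[print(*tri(T,c1(a),S,c3(b)),"z65 top/scene",atz(T,c1(a),65),atz(S,c3(b),65)) for a,b in zip(tn,sn)]
print("band z53 top");[print(atz(T,c1(a),53)) for a in tb]
print("ring");[print(*tri(T,c1(a),S,c3(b)),"z11",atz(T,c1(a),11),atz(S,c3(b),11)) for a,b in zip(tr,sr)]
print("recess");[print(*tri(T,c2(a),S,c4(b)),"z12",atz(T,c2(a),12),atz(S,c4(b),12)) for a,b in zip(th,sh)]
print("pin",*tri(T,c2((50,115)),S,c4((697,57))), "plug",*tri(T,c2((686,165)),S,c4((103,223))))
E
python3 m.py
```

```text
nose
[ 452.9 -109.2   65.8] 0.5644019920935743 z65 top/scene [ 453.1 -109.1   65. ] [ 451.5 -109.2   65. ]
[ 465.9 -168.1   66.5] 1.0669583899515065 z65 top/scene [ 466.2 -167.9   65. ] [ 463.3 -168.3   65. ]
[ 479.9 -225.6   66. ] 1.2879424808927258 z65 top/scene [ 480.2 -225.2   65. ] [ 478.  -226.1   65. ]
[ 492.4 -286.8   66.5] 2.4862028891274752 z65 top/scene [ 492.8 -286.    65. ] [ 489.5 -288.1   65. ]
band z53 top
[ 454.1 -109.1   53. ]
[ 467.8 -168.4   53. ]
[ 481.2 -225.8   53. ]
[ 493. -287.   53.]
ring
[ 453.9 -110.2    9.4] 1.3661701441748766 z11 [ 453.9 -109.4   11. ] [ 455.8 -111.3   11. ]
[ 466.5 -168.9    9.1] 1.160617824097524 z11 [ 466.3 -168.    11. ] [ 468.8 -169.9   11. ]
[ 479.4 -228.     8.9] 1.2037512074752135 z11 [ 479.2 -226.9   11. ] [ 481.8 -228.7   11. ]
[ 491.6 -286.3    9. ] 1.8951809511009416 z11 [ 491.4 -284.8   11. ] [ 493.6 -287.2   11. ]
recess
[494.1 294.5  14.1] 0.46274145380949183 z12 [494.4 295.   12. ] [491.3 297.2  12. ]
[490.8 234.8  13.8] 0.2778253279472952 z12 [491.1 235.2  12. ] [488.5 236.8  12. ]
[487.3 175.4  13.6] 0.5451129086066333 z12 [487.4 175.4  12. ] [485.2 177.1  12. ]
[483.9 115.4  13.3] 0.22520252162725501 z12 [484.2 115.7  12. ] [482.2 116.3  12. ]
pin [496.2 334.3  40.2] 1.5953561338571025 plug [481.8  75.7  15.4] 0.46474973905962313
```

Request:
{"api": "carry_out", "payload": {
  "rows": "1 0 0 0 -1;1 0 0 0 -1;1 0 0 0 -1;1 0 0 0 -1;1 0 0 0 -1;1 0 0 0 -1;1 0 0 0 -1;1 0 0 0 -1;1 0 0 0 -1;1 0 0 0 -1;0.7 0 0 0 -0.7;0.7 0 0 0 0",
  "newtons": 40
}}

```text
clock: 1.65
eef_pos: [177.9, -599.0, 253.0]
tcp_rot: [-3.142, -0.001, 1.782]
contact_force: [0.5, 0.1, -0.6]
opening: 0.704
```

```bash
cat > go.py <<'E'
import sys
from rig import r
from h import *
np.set_printoptions(precision=3,suppress=True)
s=r.sense(); p=s["eef_pos"]; M=R.from_euler("xyz",s["tcp_rot"])
print("clk",s["clock"],"pos",p,"rot",s["tcp_rot"],"F",s["contact_force"],"open",s["opening"],"q",s["qpos"])
if len(sys.argv)>3:
    d=M.inv().apply(np.array([float(a) for a in sys.argv[1:4]])-p); print("mm tool",d,"units",d/30)
    if len(sys.argv)>4:print("turn units",-(float(sys.argv[4])-s["tcp_rot"][2])/np.radians(8))
E
python3 go.py 453.5 -109.5 150 1.782
```

```text
clk 1.65 pos [ 177.944 -598.955  253.011] rot [-3.142 -0.001  1.782] F [ 0.478  0.144 -0.589] open 0.7039892594157899 q [-1.284  0.353  1.634  0.     1.155 -1.496]
mm tool [420.728 372.078 103.223] units [14.024 12.403  3.441]
turn units 0.0005624524307949784
```

Request:
{"api": "carry_out", "payload": {
  "rows": "0.7 1 0.885 0 0;0.7 1 0.885 0 0;0.7 1 0.885 0 0;0.7 1 0.885 0 0;0.7 1 0.885 0 0;0.7 1 0.885 0 0;0.7 1 0.885 0 0;0.7 1 0.885 0 0;0.7 1 0.885 0 0;0.7 1 0.885 0 0;0.7 1 0.885 0 0;0.7 1 0.885 0 0"
}}

```text
clock: 3.15
eef_pos: [414.2, -178.9, 253.4]
tcp_rot: [3.141, 0.0, 1.78]
contact_force: [0.5, -0.2, -0.4]
opening: 0.701
```

Request:
{"api": "carry_out", "payload": {
  "rows": "0.7 0.5 0.445 0.6 0;0.7 0.5 0.445 0.6 0;0.7 0.5 0.445 0.6 0;0.7 0.5 0.445 0.6 0;0.7 0 0 0.6 0;0.7 0 0 0.4 0;0.7 0 0 0 0;0.7 0 0 0 0"
}}

```text
clock: 4.15
eef_pos: [453.6, -110.5, 151.8]
tcp_rot: [3.141, 0.0, 1.782]
contact_force: [1.1, -0.4, -0.3]
opening: 0.703
```

```bash
python3 go.py 453.5 -109.5 150 1.782
python3 - <<'E'
from rig import r
import cv2
from h import *
c=r.get_calibration("wrist");cv2.imwrite("pics/w1.png",r.grab_frame("wrist"));print(c["position"],c["rotation"])
for n,x,y in (("g",453.5,-109.5),("y",466.2,-168),("r",479.5,-226.5),("b",492,-286)):
    print(n,"nose",proj(c,(x,y,65)),"ring",proj(c,(x,y,11)))
E
```

```text
clk 4.15 pos [ 453.582 -110.53   151.784] rot [3.141 0.    1.782] F [ 1.075 -0.425 -0.291] open 0.7030441066217611 q [-0.242  0.243  2.056  0.     0.841 -0.453]
mm tool [1.025 0.135 1.784] units [0.034 0.005 0.059]
turn units -0.0007768044502855518
[438.76489474 -42.66077739 272.42610184] [-2.80553846e-01 -2.05395398e-04  2.11092036e-01]
g nose [279.90731739 220.93146406] ring [279.7897141  200.37074104]
y nose [280.09392457 300.4438013 ] ring [279.94915996 266.65509806]
r nose [281.02313467 369.7785727 ] ring [280.72647204 325.88990755]
b nose [280.62167179 431.52862687] ring [280.40532072 379.78556303]
```

View pics/w1.png

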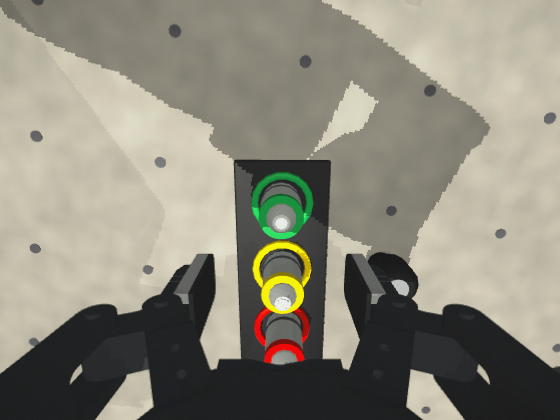

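Wrist view: the green nose is at (281,223) against a predicted (280,221), about 1 mm off. The row is aligned between the jaws. A black knob sits at (395,285) on the +x side, so I'll check its clearance.

```bash
python3 - <<'E'
from rig import r
from h import *
T=r.get_calibration("top");S=r.get_calibration("scene")
print("knob",*tri(T,(366,187),S,(208.5,231)))
print("bottle",*tri(T,(222,166),S,(361,203)), "disc",*tri(T,(154,173),S,(424,203)))
E
python3 go.py 453.6 -109.5 41 1.782
```

```text
knob [ 551.67708064 -150.57667081   44.70144752] 1.5285179458964007
bottle [586.2163921  111.19657013  53.17399101] 2.1670499175658233 disc [584.3381172  248.6106368   15.29856405] 3.2586210667789226
clk 4.2 pos [ 453.686 -110.567  151.92 ] rot [3.141 0.    1.782] F [ 0.316  0.625 -0.65 ] open 0.7003423651271385 q [-0.242  0.243  2.056  0.     0.841 -0.453]
mm tool [  1.114   0.031 110.919] units [0.037 0.001 3.697]
turn units -9.835416238385464e-05
```

Request:
{"api": "carry_out", "payload": {
  "rows": "0.7 0.035 0 0.8 0;0.7 0 0 0.8 0;0.7 0 0 0.8 0;0.7 0 0 0.7 0;0.7 0 0 0.4 0;0.7 0 0 0.2 0;0.7 0 0 0 0;0.7 0 0 0 0;0.3 0 0 0 0;0.3 0 0 0 0;0.3 0 0 0 0;0.3 0 0 0 0"
}}

```text
clock: 5.7
eef_pos: [453.4, -109.3, 40.8]
tcp_rot: [3.141, 0.0, 1.783]
contact_force: [-1.1, 0.7, 6.3]
opening: 0.365
```

```bash
python3 go.py 453.6 -109.5 41 1.782
```

```text
clk 5.7 pos [ 453.362 -109.294   40.818] rot [3.141 0.    1.783] F [-1.142  0.733  6.326] open 0.36500418742184115 q [-0.24   0.444  2.117 -0.     0.58  -0.452]
mm tool [-0.252  0.19  -0.182] units [-0.008  0.006 -0.006]
turn units 0.00571682082967402
```

Request:
{"api": "carry_out", "payload": {
  "rows": "0.1 0 0 0 0;0.1 0 0 0 0;0.1 0 0 0 0;0.1 0 0 -0.1 0;0.1 0 0 -0.3 0;0.1 0 0 -0.6 0;0.1 0 0 -0.9 0;0.1 0 0 -0.9 0;0.1 0 0 -0.4 0;0.1 0 0 0 0;0.1 0 0 0 0",
  "newtons": 50
}}

```text
clock: 7.08
eef_pos: [452.5, -109.1, 135.5]
tcp_rot: [-3.14, -0.001, 1.783]
contact_force: [-0.5, 0.5, -2.0]
opening: 0.359
```

```bash
python3 go.py 494.2 295 137 1.514
python3 - <<'E'
from rig import r
import cv2
cv2.imwrite("pics/s1.png",r.grab_frame("scene")[140:300,60:360].repeat(2,0).repeat(2,1));cv2.imwrite("pics/w2.png",r.grab_frame("wrist"))
E
```

```text
clk 7.075 pos [ 452.479 -109.097  135.518] rot [-3.14  -0.001  1.783] F [-0.545  0.532 -2.034] open 0.35929550201769306 q [-0.24   0.269  2.07   0.     0.804 -0.452]
mm tool [386.284 125.777  -1.401] units [12.876  4.193 -0.047]
turn units 1.9244360302990158
```

View pics/s1.png

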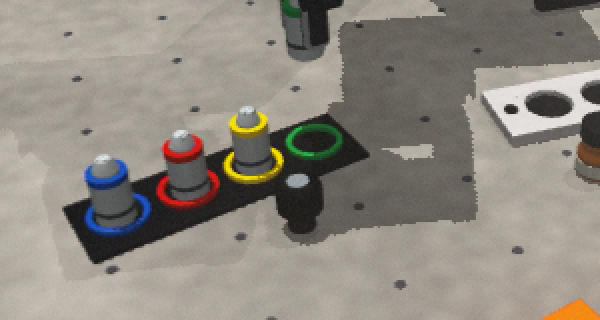

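View pics/w2.png

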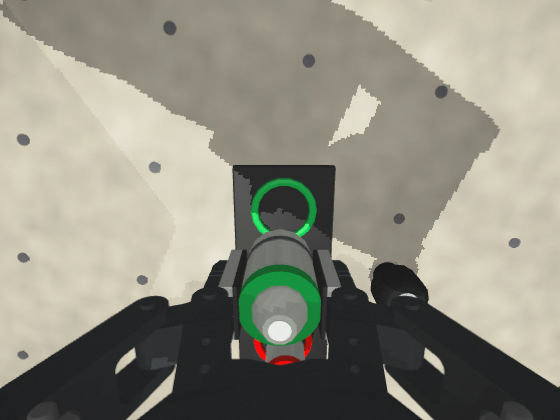

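Green is held upright and its ring is empty. Moving to the recess next to the pin.

Request:
{"api": "carry_out", "payload": {
  "rows": "0.1 0.4 0.14 0 0;0.1 0.8 0.28 0 0;0.1 1 0.35 0 0;0.1 1 0.35 0 0;0.1 1 0.35 0 0;0.1 1 0.35 0 0;0.1 1 0.35 0 0;0.1 1 0.35 0 0;0.1 1 0.35 0 0;0.1 1 0.35 0 0;0.1 1 0.35 0 0;0.1 1 0.35 0 0"
}}

```text
clock: 8.68
eef_pos: [496.7, 245.7, 135.8]
tcp_rot: [-3.141, 0.0, 1.783]
contact_force: [-0.0, -0.2, -0.3]
opening: 0.36
```

Request:
{"api": "carry_out", "payload": {
  "rows": "0.1 0.9 0.3 0 0;0.1 0.5 0.1 0 0;0.1 0.25 0 0 0;0.1 0 0 0 0.3;0.1 0 0 0 0.6;0.1 0 0 0 0.6;0.1 0 0 0 0.4;0.1 0 0 0 0;0.1 0 0 0 0"
}}

```text
clock: 9.8
eef_pos: [498.5, 294.5, 136.2]
tcp_rot: [-3.141, 0.0, 1.518]
contact_force: [-0.2, -0.3, -1.7]
opening: 0.357
```

```bash
python3 go.py 494.2 295 45 1.514
python3 - <<'E'
from rig import r
import cv2
from h import *
c=r.get_calibration("wrist");cv2.imwrite("pics/w3.png",r.grab_frame("wrist"))
for x,y in ((494.1,295),(490.8,235),(487.3,175.4),(483.9,115.4)): print(proj(c,(x,y,12)))
E
```

```text
clk 9.8 pos [498.522 294.532 136.241] rot [-3.141  0.     1.518] F [-0.221 -0.339 -1.693] open 0.35743776717546527 q [ 0.531  0.419  1.831 -0.     0.892  0.584]
mm tool [ 0.258 -4.323 91.241] units [ 0.009 -0.144  3.041]
turn units 0.031159955174063825
[273.81747146 206.72356896]
[273.97012516 276.71167016]
[273.84864872 338.32833496]
[273.87046898 393.74544457]
```

View pics/w3.png

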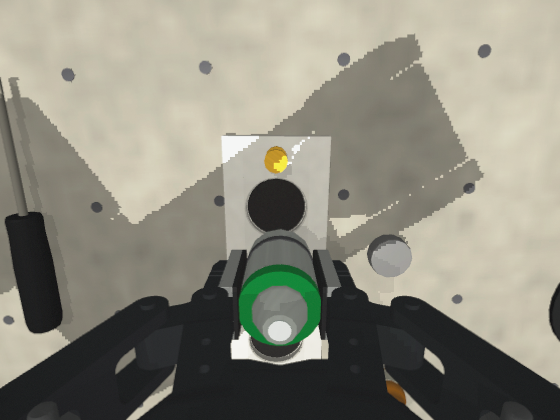

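The recess shows at (276,206) against a predicted (274,207), about 1.7 mm further toward +x. The pin is just beyond it at (277,160). Descending.

Request:
{"api": "carry_out", "payload": {
  "rows": "0.1 0 -0.1 0.3 0;0.1 0 0 0.6 0;0.1 0 0 0.6 0;0.1 0 0 0.6 0;0.1 0 0 0.4 0;0.1 0 0 0.3 0;0.1 0 0 0.15 0;0.1 0 0 0.05 0;0.1 0 0 0 0;0.1 0 0 0 0"
}}

```text
clock: 11.1
eef_pos: [495.9, 295.3, 46.7]
tcp_rot: [3.141, -0.0, 1.518]
contact_force: [-0.2, -0.1, -1.5]
opening: 0.36
```

Request:
{"api": "carry_out", "payload": {
  "rows": "0.1 0 0 0.04 0;0.1 0 0 0.03 0;0.1 0 0 0.02 0;0.1 0 0 0 0"
}}

```text
clock: 11.6
eef_pos: [495.6, 295.0, 43.5]
tcp_rot: [-3.141, 0.0, 1.517]
contact_force: [-0.1, 0.9, -1.7]
opening: 0.356
```

Request:
{"api": "carry_out", "payload": {
  "rows": "0.1 0 0 0.02 0;0.1 0 0 0.015 0;0.1 0 0 0.01 0;0.1 0 0 0 0;0.1 0 0 0 0"
}}

```text
clock: 12.22
eef_pos: [495.7, 295.1, 42.2]
tcp_rot: [3.142, -0.0, 1.517]
contact_force: [-0.6, -0.2, -1.3]
opening: 0.362
```

Request:
{"api": "carry_out", "payload": {
  "rows": "0.1 0 0 0.015 0;0.1 0 0 0.01 0;0.1 0 0 0 0;0.1 0 0 0 0"
}}

```text
clock: 12.72
eef_pos: [495.7, 295.1, 41.9]
tcp_rot: [3.141, -0.0, 1.517]
contact_force: [-1.6, -0.3, 6.3]
opening: 0.358
```

It's seated, with upward force at TCP z 41.9. Releasing slowly and going up.

Request:
{"api": "carry_out", "payload": {
  "rows": "0.38 0 0 0 0;0.42 0 0 0 0;0.5 0 0 0 0;0.7 0 0 0 0;0.7 0 0 0 0;0.7 0 0 0 0;0.7 0 0 -0.3 0;0.7 0 0 -0.8 0;0.7 0 0 -0.9 0;0.7 0 0 -1 0;0.7 0 0 -0.5 0;0.7 0 0 0 0"
}}

```text
clock: 14.22
eef_pos: [496.2, 295.4, 147.6]
tcp_rot: [3.14, -0.001, 1.517]
contact_force: [0.2, -0.5, 0.0]
opening: 0.697
```

```bash
python3 go.py 466.4 -168 147 1.782
python3 - <<'E'
from rig import r
import cv2
cv2.imwrite("pics/w4.png",r.grab_frame("wrist"))
E
```

```text
clk 14.225 pos [496.229 295.398 147.575] rot [ 3.14  -0.001  1.517] F [ 0.235 -0.461  0.043] open 0.697174617002557 q [ 0.534  0.401  1.829 -0.     0.91   0.588]
mm tool [-464.329   -5.094   -0.016] units [-15.478  -0.17   -0.001]
turn units -1.8944349177645674
```

View pics/w4.png

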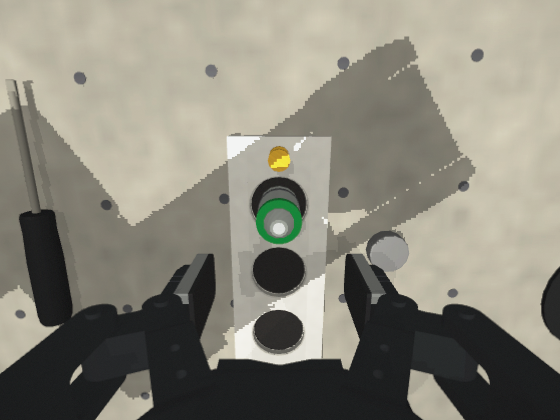

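Green stands in the recess next to the pin, with its nose at (278,228) and the recess at (278,205). Now yellow.

Request:
{"api": "carry_out", "payload": {
  "rows": "0.7 -0.6 -0.1 0 0;0.7 -1 0 0 0;0.7 -1 0 0 0;0.7 -1 0 0 0;0.7 -1 0 0 0;0.7 -1 0 0 0;0.7 -1 0 0 0;0.7 -1 0 0 0;0.7 -1 0 0 0;0.7 -1 0 0 0;0.7 -1 0 0 0;0.7 -1 0 0 0"
}}

```text
clock: 15.78
eef_pos: [472.4, -53.8, 145.4]
tcp_rot: [-3.139, 0.0, 1.517]
contact_force: [0.3, 1.3, -0.1]
opening: 0.702
```

Request:
{"api": "carry_out", "payload": {
  "rows": "0.7 -1 0 0 0;0.7 -1 0 0 0;0.7 -1 0 0 0;0.7 -0.8 0 0 0;0.7 0 0 0 -0.9;0.7 0 0 0 -1;0.7 0 0 0 0;0.7 0 0 0 0"
}}

```text
clock: 16.77
eef_pos: [467.3, -166.2, 146.0]
tcp_rot: [-3.141, -0.001, 1.78]
contact_force: [0.6, 0.4, -0.3]
opening: 0.696
```

```bash
python3 go.py 466.4 -168 41 1.782
python3 - <<'E'
from rig import r
import cv2
from h import *
c=r.get_calibration("wrist");cv2.imwrite("pics/w5.png",r.grab_frame("wrist"))
for x,y in ((466.4,-168),): print(proj(c,(x,y,65)))
E
```

```text
clk 16.775 pos [ 467.275 -166.158  145.969] rot [-3.141 -0.001  1.78 ] F [ 0.553  0.43  -0.29 ] open 0.6964740231454049 q [-0.345  0.294  2.    -0.     0.848 -0.553]
mm tool [ -1.682  -1.13  104.969] units [-0.056 -0.038  3.499]
turn units -0.017075272956142
[278.01008455 227.74299327]
```

View pics/w5.png

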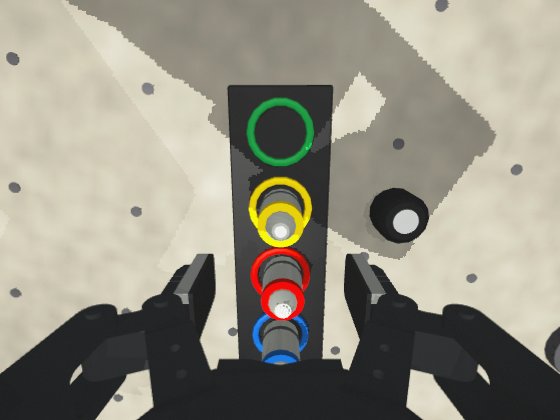

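The yellow nose is at (280,231), centred between the jaws, and the knob is clear of the right finger.

Request:
{"api": "carry_out", "payload": {
  "rows": "0.7 -0.07 -0.01 0.8 0;0.7 0 0 0.8 0;0.7 0 0 0.8 0;0.7 0 0 0.6 0;0.7 0 0 0.3 0;0.7 0 0 0.2 0;0.7 0 0 0 0;0.5 0 0 0 0;0.3 0 0 0 0;0.1 0 0 0 0;0.1 0 0 0 0;0.1 0 0 0 0"
}}

```text
clock: 18.32
eef_pos: [468.6, -168.3, 42.2]
tcp_rot: [3.141, 0.001, 1.783]
contact_force: [-1.6, 0.0, 6.6]
opening: 0.359
```

Request:
{"api": "carry_out", "payload": {
  "rows": "0.1 0 0 0 0;0.1 0 0 0 0;0.1 0 0 -0.1 0;0.1 0 0 -0.3 0;0.1 0 0 -0.6 0;0.1 0 0 -0.9 0;0.1 0 0 -0.9 0;0.1 0 0 -0.4 0;0.1 0 0 0 0;0.1 0 0 0 0"
}}

```text
clock: 19.58
eef_pos: [467.6, -168.0, 136.7]
tcp_rot: [-3.141, -0.001, 1.783]
contact_force: [-1.0, -0.3, -1.3]
opening: 0.362
```

```bash
python3 go.py 492 235 137 1.514
python3 - <<'E'
from rig import r
import cv2
cv2.imwrite("pics/w6.png",r.grab_frame("wrist"))
E
```

```text
clk 19.575 pos [ 467.648 -168.013  136.709] rot [-3.141 -0.001  1.783] F [-1.041 -0.279 -1.309] open 0.36186522195495974 q [-0.348  0.31   2.005  0.     0.828 -0.56 ]
mm tool [388.868 108.603  -0.144] units [12.962  3.62  -0.005]
turn units 1.9250480894158817
```

View pics/w6.png

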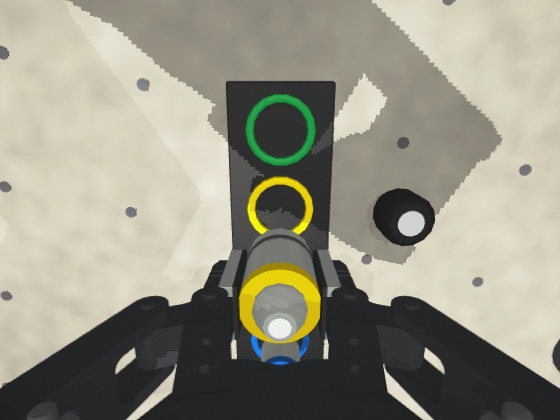

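Yellow is held upright, its ring is empty, and the neighbours are undisturbed.

Request:
{"api": "carry_out", "payload": {
  "rows": "0.1 0.4 0.11 0 0;0.1 0.8 0.22 0 0;0.1 1 0.28 0 0;0.1 1 0.28 0 0;0.1 1 0.28 0 0;0.1 1 0.28 0 0;0.1 1 0.28 0 0;0.1 1 0.28 0 0;0.1 1 0.28 0 0;0.1 1 0.28 0 0;0.1 1 0.28 0 0;0.1 1 0.28 0 0"
}}

```text
clock: 21.12
eef_pos: [488.5, 181.6, 136.9]
tcp_rot: [-3.14, 0.0, 1.783]
contact_force: [0.6, 0.1, -2.4]
opening: 0.36
```

Request:
{"api": "carry_out", "payload": {
  "rows": "0.1 0.9 0.25 0 0;0.1 0.6 0.15 0 0;0.1 0.26 0.08 0 0;0.1 0 0 0 0.3;0.1 0 0 0 0.6;0.1 0 0 0 0.6;0.1 0 0 0 0.4;0.1 0 0 0 0;0.1 0 0 0 0"
}}

```text
clock: 22.25
eef_pos: [492.2, 234.4, 137.4]
tcp_rot: [-3.141, 0.0, 1.518]
contact_force: [0.2, -0.3, -1.8]
opening: 0.363
```

```bash
python3 go.py 492 235 48 1.514
python3 - <<'E'
from rig import r
import cv2
from h import *
c=r.get_calibration("wrist");cv2.imwrite("pics/w7.png",r.grab_frame("wrist"))
for x,y in ((492,235),(487.3,175.4),(483.9,115.4)): print(proj(c,(x,y,12)))
E
```

```text
clk 22.25 pos [492.167 234.372 137.398] rot [-3.141  0.     1.518] F [ 0.16  -0.304 -1.835] open 0.36274253339792895 q [ 0.442  0.373  1.904 -0.     0.866  0.494]
mm tool [ 0.637 -0.175 89.398] units [ 0.021 -0.006  2.98 ]
turn units 0.03186365677686055
[279.20071576 205.80879304]
[277.3124391  275.23621261]
[277.13968574 337.12193276]
```

View pics/w7.png

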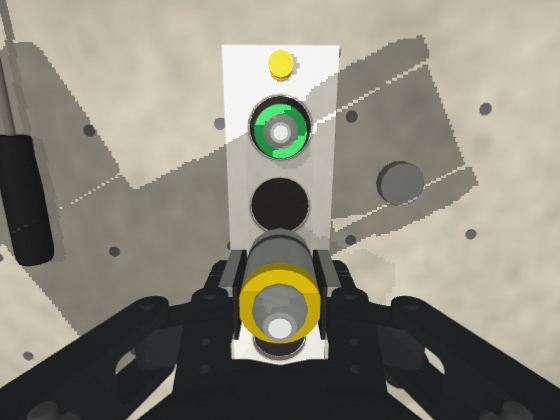

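The second recess is at (279,205), matching the prediction, and green stands centred at (281,131). Descending.

Request:
{"api": "carry_out", "payload": {
  "rows": "0.1 0.02 0 0.3 0;0.1 0 0 0.6 0;0.1 0 0 0.6 0;0.1 0 0 0.6 0;0.1 0 0 0.4 0;0.1 0 0 0.3 0;0.1 0 0 0.15 0;0.1 0 0 0.05 0;0.1 0 0 0 0;0.1 0 0 0 0"
}}

```text
clock: 23.55
eef_pos: [492.6, 235.4, 47.9]
tcp_rot: [3.141, -0.0, 1.517]
contact_force: [-0.3, 0.4, -1.6]
opening: 0.36
```

Request:
{"api": "carry_out", "payload": {
  "rows": "0.1 0 0 0.03 0;0.1 0 0 0.03 0;0.1 0 0 0.02 0;0.1 0 0 0 0;0.1 0 0 0 0"
}}

```text
clock: 24.18
eef_pos: [492.3, 235.3, 45.1]
tcp_rot: [3.142, -0.0, 1.517]
contact_force: [0.1, 0.8, -0.6]
opening: 0.358
```

Request:
{"api": "carry_out", "payload": {
  "rows": "0.1 0 0 0.02 0;0.1 0 0 0.015 0;0.1 0 0 0.01 0;0.1 0 0 0 0;0.1 0 0 0 0"
}}

```text
clock: 24.8
eef_pos: [492.3, 235.3, 43.7]
tcp_rot: [3.142, -0.0, 1.518]
contact_force: [0.8, -0.2, -1.8]
opening: 0.36
```

Request:
{"api": "carry_out", "payload": {
  "rows": "0.1 0 0 0.015 0;0.1 0 0 0.01 0;0.1 0 0 0 0;0.1 0 0 0 0"
}}

```text
clock: 25.3
eef_pos: [492.3, 235.3, 43.2]
tcp_rot: [3.141, -0.0, 1.517]
contact_force: [-1.9, -0.5, 5.7]
opening: 0.362
```

Seated at TCP z 43.2, as predicted. Releasing.

Request:
{"api": "carry_out", "payload": {
  "rows": "0.38 0 0 0 0;0.42 0 0 0 0;0.5 0 0 0 0;0.7 0 0 0 0;0.7 0 0 0 0;0.7 0 0 0 0;0.7 0 0 -0.3 0;0.7 0 0 -0.8 0;0.7 0 0 -0.9 0;0.7 0 0 -1 0;0.7 0 0 -0.5 0;0.7 0 0 0 0"
}}

```text
clock: 26.8
eef_pos: [492.9, 235.5, 149.0]
tcp_rot: [3.14, -0.001, 1.518]
contact_force: [-0.3, 0.2, 0.2]
opening: 0.702
```

```bash
python3 go.py 480.8 -227 147 1.782
python3 - <<'E'
from rig import r
import cv2
cv2.imwrite("pics/w8.png",r.grab_frame("wrist"))
E
```

```text
clk 26.8 pos [492.884 235.53  149.005] rot [ 3.14  -0.001  1.518] F [-0.281  0.204  0.218] open 0.701539318350601 q [ 0.443  0.357  1.895 -0.     0.888  0.496]
mm tool [-462.519   12.55     1.537] units [-15.417   0.418   0.051]
turn units -1.8940305864449658
```

View pics/w8.png

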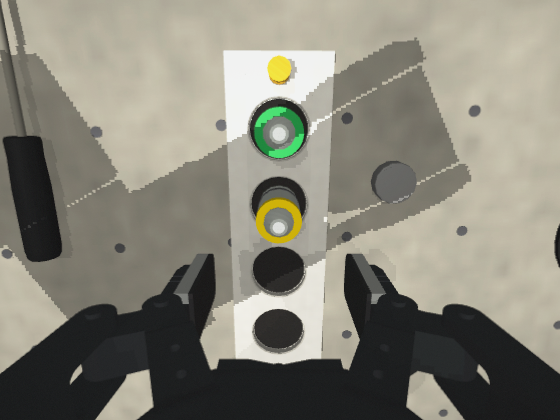

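Green (279,133) and yellow (279,228) stand upright in recesses 1 and 2. Now red.

Request:
{"api": "carry_out", "payload": {
  "rows": "0.7 -0.6 0.1 0 0;0.7 -1 0.1 0 0;0.7 -1 0.1 0 0;0.7 -1 0.1 0 0;0.7 -1 0 0 0;0.7 -1 0 0 0;0.7 -1 0 0 0;0.7 -1 0 0 0;0.7 -1 0 0 0;0.7 -1 0 0 0;0.7 -1 0 0 0;0.7 -1 0 0 0"
}}

```text
clock: 28.35
eef_pos: [484.4, -114.5, 146.9]
tcp_rot: [-3.139, -0.0, 1.517]
contact_force: [-1.1, 0.4, -0.1]
opening: 0.697
```

Request:
{"api": "carry_out", "payload": {
  "rows": "0.7 -1 0 0 0;0.7 -1 0 0 0;0.7 -1 0 0 0;0.7 -0.8 0 0 0;0.7 0 0 0 -0.9;0.7 0 0 0 -1;0.7 0 0 0 0;0.7 0 0 0 0"
}}

```text
clock: 29.35
eef_pos: [479.0, -226.9, 147.4]
tcp_rot: [-3.141, -0.001, 1.78]
contact_force: [0.3, -0.6, -0.3]
opening: 0.698
```

```bash
python3 go.py 480.8 -227 41 1.782
python3 - <<'E'
from rig import r
import cv2
from h import *
c=r.get_calibration("wrist");cv2.imwrite("pics/w9.png",r.grab_frame("wrist"))
for x,y in ((480.8,-227),): print(proj(c,(x,y,65)))
E
```

```text
clk 29.35 pos [ 479.038 -226.882  147.387] rot [-3.141 -0.001  1.78 ] F [ 0.318 -0.587 -0.273] open 0.6977633907500923 q [-0.445  0.338  1.928 -0.     0.876 -0.654]
mm tool [ -0.549   1.798 106.385] units [-0.018  0.06   3.546]
turn units -0.017436397476223154
[282.47515075 225.34729528]
```

View pics/w9.png

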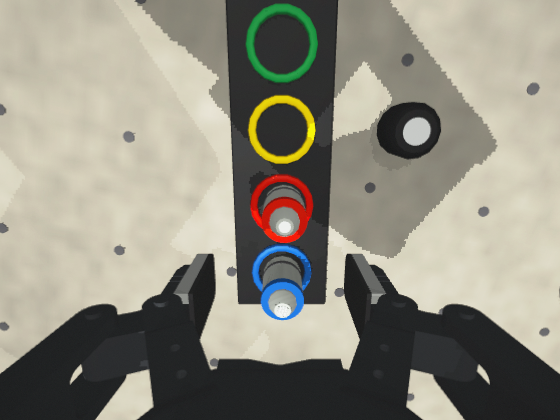

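The red nose is at (284,227), slightly right of the centre line. Shifting y by +2.5 mm and descending.

Request:
{"api": "carry_out", "payload": {
  "rows": "0.7 -0.03 0.09 0.8 0;0.7 0 0 0.8 0;0.7 0 0 0.8 0;0.7 0 0 0.6 0;0.7 0 0 0.3 0;0.7 0 0 0.23 0;0.7 0 0 0 0;0.5 0 0 0 0;0.3 0 0 0 0;0.1 0 0 0 0;0.1 0 0 0 0;0.1 0 0 0 0"
}}

```text
clock: 30.9
eef_pos: [482.9, -227.2, 42.8]
tcp_rot: [3.141, 0.001, 1.783]
contact_force: [-1.1, 1.2, 5.1]
opening: 0.36
```

Request:
{"api": "carry_out", "payload": {
  "rows": "0.1 0 0 0 0;0.1 0 0 0 0;0.1 0 0 -0.1 0;0.1 0 0 -0.3 0;0.1 0 0 -0.6 0;0.1 0 0 -0.9 0;0.1 0 0 -0.9 0;0.1 0 0 -0.4 0;0.1 0 0 0 0;0.1 0 0 0 0"
}}

```text
clock: 32.15
eef_pos: [482.0, -226.8, 137.4]
tcp_rot: [-3.141, -0.001, 1.783]
contact_force: [-0.5, 0.1, -1.6]
opening: 0.359
```

```bash
python3 go.py 488.6 175.5 137 1.514
python3 - <<'E'
from rig import r
import cv2
cv2.imwrite("pics/w10.png",r.grab_frame("wrist"))
E
```

```text
clk 32.15 pos [ 481.976 -226.778  137.415] rot [-3.141 -0.001  1.783] F [-0.541  0.094 -1.594] open 0.35917852096555636 q [-0.443  0.356  1.93   0.     0.857 -0.655]
mm tool [391.88   91.109   0.614] units [13.063  3.037  0.02 ]
turn units 1.924886686377711
```

View pics/w10.png

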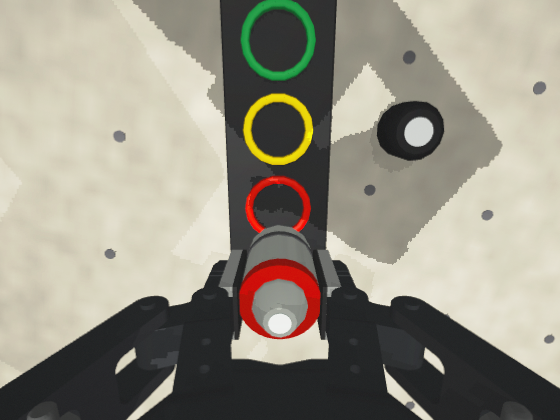

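Red is held upright, sitting about 2 mm forward along tool x, which I'll allow for.

Request:
{"api": "carry_out", "payload": {
  "rows": "0.1 0.4 0.09 0 0;0.1 0.8 0.18 0 0;0.1 1 0.23 0 0;0.1 1 0.23 0 0;0.1 1 0.23 0 0;0.1 1 0.23 0 0;0.1 1 0.23 0 0;0.1 1 0.23 0 0;0.1 1 0.23 0 0;0.1 1 0.23 0 0;0.1 1 0.23 0 0;0.1 1 0.23 0 0"
}}

```text
clock: 33.7
eef_pos: [486.3, 119.2, 137.6]
tcp_rot: [-3.14, -0.0, 1.783]
contact_force: [0.2, -0.3, -1.7]
opening: 0.358
```

Request:
{"api": "carry_out", "payload": {
  "rows": "0.1 0.9 0.25 0 0;0.1 0.6 0.15 0 0;0.1 0.28 0.07 0 0;0.1 0 0 0 0.3;0.1 0 0 0 0.6;0.1 0 0 0 0.6;0.1 0 0 0 0.4;0.1 0 0 0 0;0.1 0 0 0 0"
}}

```text
clock: 34.83
eef_pos: [489.6, 172.6, 138.0]
tcp_rot: [-3.141, 0.0, 1.518]
contact_force: [0.2, 0.2, -1.5]
opening: 0.36
```

```bash
python3 go.py 488.6 174 48 1.514
python3 - <<'E'
from rig import r
import cv2
from h import *
c=r.get_calibration("wrist");cv2.imwrite("pics/w11.png",r.grab_frame("wrist"))
for x,y in ((488.6,175.4),(483.9,115.4)): print(proj(c,(x,y,12)))
E
```

```text
clk 34.825 pos [489.65  172.563 138.001] rot [-3.141  0.     1.518] F [ 0.194  0.16  -1.477] open 0.3597107636999209 q [ 0.336  0.337  1.958 -0.     0.846  0.388]
mm tool [ 1.393 -1.106 90.001] units [ 0.046 -0.037  3.   ]
turn units 0.03152549175906636
[277.97116574 202.9593416 ]
[276.1828328  273.00036286]
```

View pics/w11.png

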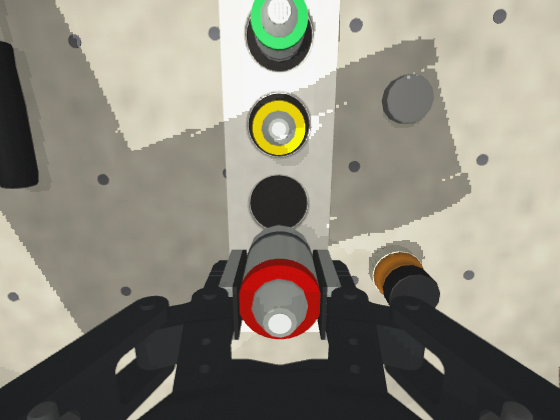

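The third recess is at (278,203), as predicted. The bottle at (405,275) is clear of the fingers. Descending.

Request:
{"api": "carry_out", "payload": {
  "rows": "0.1 0.04 -0.03 0.3 0;0.1 0 0 0.6 0;0.1 0 0 0.6 0;0.1 0 0 0.6 0;0.1 0 0 0.4 0;0.1 0 0 0.3 0;0.1 0 0 0.15 0;0.1 0 0 0.05 0;0.1 0 0 0 0;0.1 0 0 0 0"
}}

```text
clock: 36.12
eef_pos: [489.1, 174.2, 48.5]
tcp_rot: [3.141, -0.0, 1.517]
contact_force: [0.1, -0.4, -0.7]
opening: 0.358
```

Request:
{"api": "carry_out", "payload": {
  "rows": "0.1 0 0 0.03 0;0.1 0 0 0.03 0;0.1 0 0 0.02 0;0.1 0 0 0 0;0.1 0 0 0 0"
}}

```text
clock: 36.75
eef_pos: [488.9, 174.1, 45.7]
tcp_rot: [-3.142, -0.0, 1.518]
contact_force: [0.4, -0.0, -1.8]
opening: 0.359
```

Request:
{"api": "carry_out", "payload": {
  "rows": "0.1 0 0 0.02 0;0.1 0 0 0.01 0;0.1 0 0 0.01 0;0.1 0 0 0 0;0.1 0 0 0 0"
}}

```text
clock: 37.38
eef_pos: [488.9, 174.1, 44.5]
tcp_rot: [3.142, -0.0, 1.518]
contact_force: [0.3, 0.3, -1.4]
opening: 0.361
```

Request:
{"api": "carry_out", "payload": {
  "rows": "0.1 0 0 0.015 0;0.1 0 0 0.01 0;0.1 0 0 0 0;0.1 0 0 0 0"
}}

```text
clock: 37.88
eef_pos: [488.9, 174.1, 43.8]
tcp_rot: [3.142, -0.0, 1.517]
contact_force: [-0.7, -0.5, 2.7]
opening: 0.361
```

Request:
{"api": "carry_out", "payload": {
  "rows": "0.1 0 0 0.006 0;0.1 0 0 0 0;0.1 0 0 0 0"
}}

```text
clock: 38.25
eef_pos: [488.9, 174.1, 43.8]
tcp_rot: [3.142, -0.0, 1.518]
contact_force: [-1.6, -0.5, 5.3]
opening: 0.36
```

Request:
{"api": "carry_out", "payload": {
  "rows": "0.38 0 0 0 0;0.42 0 0 0 0;0.5 0 0 0 0;0.7 0 0 0 0;0.7 0 0 0 0;0.7 0 0 0 0;0.7 0 0 -0.3 0;0.7 0 0 -0.8 0;0.7 0 0 -0.9 0;0.7 0 0 -1 0;0.7 0 0 -0.5 0;0.7 0 0 0 0"
}}

```text
clock: 39.75
eef_pos: [489.5, 174.3, 149.5]
tcp_rot: [3.14, -0.001, 1.518]
contact_force: [0.5, 0.3, -0.2]
opening: 0.698
```

```bash
python3 go.py 493.5 -286.5 147 1.782
python3 - <<'E'
from rig import r
import cv2
cv2.imwrite("pics/w12.png",r.grab_frame("wrist"))
E
```

```text
clk 39.75 pos [489.495 174.291 149.535] rot [ 3.14  -0.001  1.518] F [ 0.524  0.327 -0.242] open 0.6978630733260804 q [ 0.339  0.319  1.951 -0.     0.869  0.392]
mm tool [-459.926   28.519    2.202] units [-15.331   0.951   0.073]
turn units -1.893987920092087
```

View pics/w12.png

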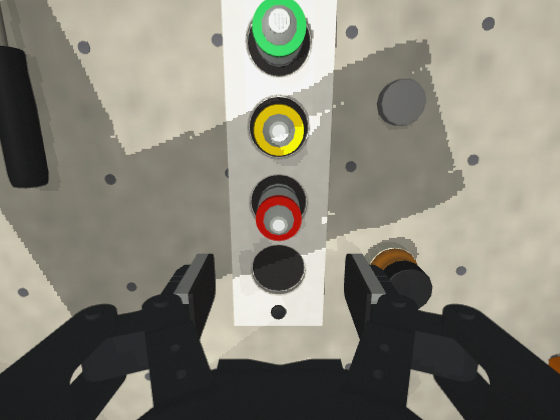

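Red stands in recess 3, with its nose at (279,226). Now blue.

Request:
{"api": "carry_out", "payload": {
  "rows": "0.7 -0.6 0.1 0 0;0.7 -1 0.1 0 0;0.7 -1 0.1 0 0;0.7 -1 0.1 0 0;0.7 -1 0.1 0 0;0.7 -1 0.1 0 0;0.7 -1 0.1 0 0;0.7 -1 0.1 0 0;0.7 -1 0.1 0 0;0.7 -1 0.1 0 0;0.7 -1 0 0 0;0.7 -1 0 0 0"
}}

```text
clock: 41.3
eef_pos: [499.0, -176.7, 147.3]
tcp_rot: [-3.139, -0.0, 1.517]
contact_force: [-0.3, 0.1, -0.3]
opening: 0.701
```

Request:
{"api": "carry_out", "payload": {
  "rows": "0.7 -1 0 0 0;0.7 -1 0 0 0;0.7 -1 0 0 0;0.7 -0.7 0 0 0;0.7 0 0 0 -0.9;0.7 0 0 0 -1;0.7 0 0 0 0;0.7 0 0 0 0"
}}

```text
clock: 42.3
eef_pos: [494.1, -285.8, 148.2]
tcp_rot: [-3.141, -0.001, 1.78]
contact_force: [-0.7, -0.1, -0.1]
opening: 0.701
```

```bash
python3 go.py 493.5 -286.5 41 1.782
python3 - <<'E'
from rig import r
import cv2
from h import *
c=r.get_calibration("wrist");cv2.imwrite("pics/w13.png",r.grab_frame("wrist"))
for x,y in ((493.5,-286.5),): print(proj(c,(x,y,65)))
E
```

```text
clk 42.3 pos [ 494.075 -285.839  148.18 ] rot [-3.141 -0.001  1.78 ] F [-0.658 -0.111 -0.094] open 0.700507835590764 q [-0.527  0.392  1.841  0.     0.909 -0.736]
mm tool [ -0.582  -0.64  107.18 ] units [-0.019 -0.021  3.573]
turn units -0.01508421755373186
[278.72873578 224.94441631]
```

View pics/w13.png

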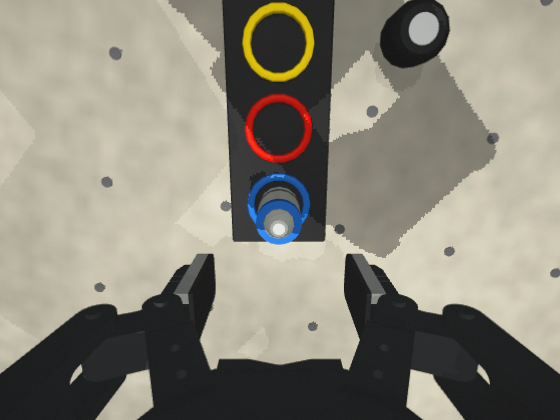

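The blue nose is at (279,229), centred. Descending.

Request:
{"api": "carry_out", "payload": {
  "rows": "0.7 -0.06 -0.02 0.8 0;0.7 0 0 0.8 0;0.7 0 0 0.8 0;0.7 0 0 0.6 0;0.7 0 0 0.3 0;0.7 0 0 0.25 0;0.7 0 0 0 0;0.5 0 0 0 0;0.3 0 0 0 0;0.1 0 0 0 0;0.1 0 0 0 0;0.1 0 0 0 0"
}}

```text
clock: 43.85
eef_pos: [494.6, -288.0, 42.8]
tcp_rot: [3.141, 0.001, 1.783]
contact_force: [-0.7, 0.4, 5.8]
opening: 0.363
```

Request:
{"api": "carry_out", "payload": {
  "rows": "0.1 0 0 0 0;0.1 0 0 0 0;0.1 0 0 -0.1 0;0.1 0 0 -0.3 0;0.1 0 0 -0.6 0;0.1 0 0 -0.9 0;0.1 0 0 -0.9 0;0.1 0 0 -0.4 0;0.1 0 0 0 0;0.1 0 0 0 0"
}}

```text
clock: 45.1
eef_pos: [493.7, -287.4, 137.3]
tcp_rot: [-3.141, -0.001, 1.783]
contact_force: [-0.0, 0.4, -0.8]
opening: 0.357
```

```bash
python3 go.py 485.2 115.5 137 1.514
python3 - <<'E'
from rig import r
import cv2
cv2.imwrite("pics/w14.png",r.grab_frame("wrist"))
E
```

```text
clk 45.1 pos [ 493.668 -287.414  137.294] rot [-3.141 -0.001  1.783] F [-0.04   0.426 -0.826] open 0.3569085649089435 q [-0.53   0.408  1.846  0.     0.889 -0.742]
mm tool [395.672  76.52    0.567] units [13.189  2.551  0.019]
turn units 1.9254366967888472
```

View pics/w14.png

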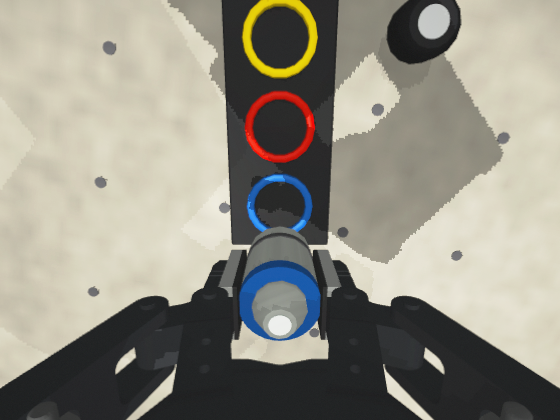

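Blue is held upright.

Request:
{"api": "carry_out", "payload": {
  "rows": "0.1 0.4 0.08 0 0;0.1 0.8 0.16 0 0;0.1 1 0.19 0 0;0.1 1 0.19 0 0;0.1 1 0.19 0 0;0.1 1 0.19 0 0;0.1 1 0.19 0 0;0.1 1 0.19 0 0;0.1 1 0.19 0 0;0.1 1 0.19 0 0;0.1 1 0.19 0 0;0.1 1 0.19 0 0"
}}

```text
clock: 46.65
eef_pos: [485.4, 55.7, 137.6]
tcp_rot: [-3.141, -0.0, 1.783]
contact_force: [0.0, -0.4, -1.6]
opening: 0.362
```

Request:
{"api": "carry_out", "payload": {
  "rows": "0.1 0.9 0.2 0 0;0.1 0.7 0.13 0 0;0.1 0.4 0.08 0 0;0.1 0 0 0 0.3;0.1 0 0 0 0.6;0.1 0 0 0 0.6;0.1 0 0 0 0.4;0.1 0 0 0 0;0.1 0 0 0 0"
}}

```text
clock: 47.78
eef_pos: [485.4, 115.4, 137.9]
tcp_rot: [-3.141, 0.0, 1.519]
contact_force: [-0.2, 0.4, -2.4]
opening: 0.362
```

```bash
python3 go.py 485.2 115 48 1.514
python3 - <<'E'
from rig import r
import cv2
from h import *
c=r.get_calibration("wrist");cv2.imwrite("pics/w15.png",r.grab_frame("wrist"))
for x,y in ((485.2,115.4),): print(proj(c,(x,y,12)))
E
```

```text
clk 47.775 pos [485.443 115.439 137.904] rot [-3.141  0.     1.519] F [-0.219  0.449 -2.437] open 0.36179629849021067 q [0.23  0.31  2.    0.    0.832 0.283]
mm tool [-0.442 -0.185 89.904] units [-0.015 -0.006  2.997]
turn units 0.03326333163542176
[279.1794166  206.49142992]
```

View pics/w15.png

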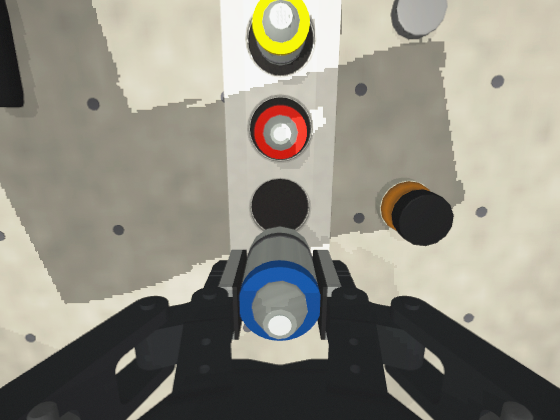

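The last recess is at (280,206), as predicted. Descending.

Request:
{"api": "carry_out", "payload": {
  "rows": "0.1 -0.03 0 0.3 0;0.1 0 0 0.6 0;0.1 0 0 0.6 0;0.1 0 0 0.6 0;0.1 0 0 0.4 0;0.1 0 0 0.3 0;0.1 0 0 0.15 0;0.1 0 0 0.05 0;0.1 0 0 0 0;0.1 0 0 0 0"
}}

```text
clock: 49.08
eef_pos: [485.9, 114.7, 48.4]
tcp_rot: [3.141, -0.0, 1.518]
contact_force: [-0.2, 0.3, -1.6]
opening: 0.361
```

Request:
{"api": "carry_out", "payload": {
  "rows": "0.1 0 0 0.03 0;0.1 0 0 0.03 0;0.1 0 0 0.02 0;0.1 0 0 0 0;0.1 0 0 0 0"
}}

```text
clock: 49.7
eef_pos: [485.6, 114.6, 45.6]
tcp_rot: [-3.142, 0.0, 1.518]
contact_force: [-0.4, 0.8, -0.6]
opening: 0.358
```

Request:
{"api": "carry_out", "payload": {
  "rows": "0.1 0 0 0.02 0;0.1 0 0 0.01 0;0.1 0 0 0.01 0;0.1 0 0 0 0;0.1 0 0 0 0"
}}

```text
clock: 50.32
eef_pos: [485.6, 114.6, 44.5]
tcp_rot: [3.142, -0.0, 1.518]
contact_force: [-0.1, -1.4, -1.9]
opening: 0.36
```

Request:
{"api": "carry_out", "payload": {
  "rows": "0.1 0 0 0.015 0;0.1 0 0 0.005 0;0.1 0 0 0 0;0.1 0 0 0 0"
}}

```text
clock: 50.82
eef_pos: [485.6, 114.6, 43.9]
tcp_rot: [-3.142, -0.0, 1.518]
contact_force: [0.2, 0.3, -0.9]
opening: 0.359
```

Request:
{"api": "carry_out", "payload": {
  "rows": "0.1 0 0 0.01 0;0.1 0 0 0.005 0;0.1 0 0 0 0;0.1 0 0 0 0"
}}

```text
clock: 51.32
eef_pos: [485.6, 114.6, 43.8]
tcp_rot: [3.142, -0.0, 1.517]
contact_force: [-2.3, -0.5, 7.5]
opening: 0.358
```

Seated. Releasing, going up and backing off so the rack can be seen.

Request:
{"api": "carry_out", "payload": {
  "rows": "0.38 0 0 0 0;0.42 0 0 0 0;0.5 0 0 0 0;0.7 0 0 0 0;0.7 0 0 0 0;0.7 0 0 0 0;0.7 0 0 -0.3 0;0.7 0 0 -0.8 0;0.7 0 0 -0.9 0;0.7 0 0 -1 0;0.7 0 0 -1 0;0.7 0 0 -1 0"
}}

```text
clock: 52.82
eef_pos: [485.5, 114.5, 195.0]
tcp_rot: [3.141, -0.0, 1.518]
contact_force: [-0.2, 0.5, -0.2]
opening: 0.703
```

Request:
{"api": "carry_out", "payload": {
  "rows": "0.7 -1 0 -0.5 0;0.7 -1 0 0 0;0.7 -1 0 0 0;0.7 -1 0 0 0;0.7 -1 0 0 0;0.7 -1 0 0 0;0.7 0 0 0 0;0.7 0 0 0 0"
}}

```text
clock: 53.82
eef_pos: [476.0, -64.9, 208.7]
tcp_rot: [3.141, -0.0, 1.517]
contact_force: [0.9, 0.5, 0.8]
opening: 0.699
```

Run:
```python
from rig import r
import cv2
s=cv2.resize(r.grab_frame("scene")[110:230,280:470],None,fx=4,fy=4,interpolation=cv2.INTER_CUBIC)
t=cv2.resize(r.grab_frame("top")[180:260,85:265],None,fx=4,fy=4,interpolation=cv2.INTER_CUBIC)
cv2.imwrite("pics/f1.png",s);cv2.imwrite("pics/f2.png",t);print(r.sense()["clock"])
```

```text
53.925
```

View pics/f1.png

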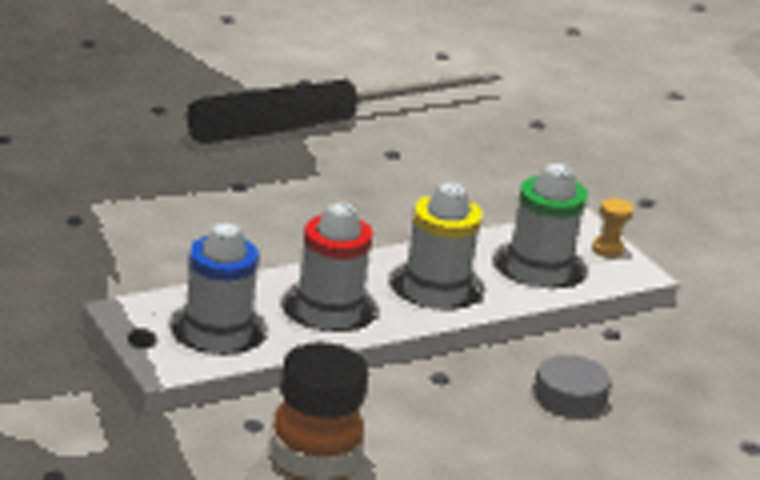

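View pics/f2.png

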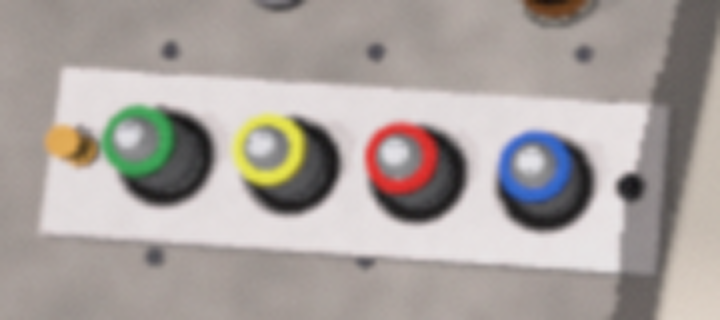

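All four stand upright in the recesses in the order green, yellow, red, blue from the pin. In the scene crop the barrels sit down inside the dark recesses with noses at about (556,172), (452,193), (341,213) and (226,236). The top crop shows the same order.

```bash
python3 -c "
from rig import r
print(r.sign_off())"
```

```text
the job is handed in; nothing more can be done
None
```

All four objectives are in the white rack in the order asked. Counting from the brass pin they are green, yellow, red and blue, matching the row of rings from the robot's left. I handed the job in at about 54 s of the 109 s allowed.

- **Placing:** I lowered each one in small steps until the measured force turned to a slight upward push (5 to 8 N), then opened the jaws slowly. All four touched down at the height expected from the grasp.
- **Last checks:** the scene and top pictures, taken after the arm backed away, show all four upright in their recesses with nothing else disturbed. I judged flatness by eye from those pictures and did not measure tilt.
- **Disagreements:** the two-camera heights differed from the stated ones by up to about 2 mm. The wrist camera also showed the first recess and the objectives about 1 to 2 mm off, which I corrected for where it mattered; red sat about 2 mm off-centre in the grip and was allowed for.

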